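# Put the punch and ring set away on the jeweller's bench

## Task

Put the washed set away. Move every punch out of the wooden draining rack and slide it foot down, all the way home, into a tube of the storage stand (any tube, one punch each); stack the steel rings lying on the bench on the post, the largest at the bottom and the smallest on top, then push the brass cap fully onto the top of the shaft. Never lay a punch down, and leave the jar and the plant pot where they are.

Things in the scene. Friction and masses are not known exactly. Their poses are not given: they have to be found in the camera images.
- stand: Storage stand, fixed to the bench: dark wooden base 80 (x) x 230 (y) x 15 mm with four upright aluminium tubes in a row along its y axis, 55 mm apart (y = -82.5, -27.5, 27.5, 82.5 mm), each 25 mm outside, 19 mm bore, 50 mm tall, open at the top and floored by the base, mouths 65 mm above the bench. Origin at the centre of its underside, z up.
- tube0 (a point): Centre of the floor of storage tube 0, 15 mm above the bench (the mouth is 50 mm above it, straight up). Axes as the stand.
- tube1 (a point): Centre of the floor of storage tube 1, 15 mm above the bench (the mouth is 50 mm above it, straight up). Axes as the stand.
- tube2 (a point): Centre of the floor of storage tube 2, 15 mm above the bench (the mouth is 50 mm above it, straight up). Axes as the stand.
- tube3 (a point): Centre of the floor of storage tube 3, 15 mm above the bench (the mouth is 50 mm above it, straight up). Axes as the stand.
- rack: Draining rack, fixed to the bench: pale wooden block 70 (x) x 230 (y) x 48 mm high with four square wells of 19 mm, 40 mm deep, in a row along its y axis at the same 55 mm spacing; the punches stand in it. Origin at the centre of its underside, z up.
- punch0: Steel dapping punch (may be absent): round shank 16 mm diameter and 95 mm long, tapering over its lowest 7 mm to a 9 mm foot, with a ball head of 16 mm diameter on top (109 mm overall), about 0.16 kg. It starts standing foot down in a well of the rack, its foot 8 mm above the bench. Origin at the centre of the foot, z along the shank towards the ball.
- punch1: Steel dapping punch (may be absent): round shank 16 mm diameter and 95 mm long, tapering over its lowest 7 mm to a 9 mm foot, with a ball head of 19 mm diameter on top (112 mm overall), about 0.16 kg. It starts standing foot down in a well of the rack, its foot 8 mm above the bench. Origin at the centre of the foot, z along the shank towards the ball.
- punch2: Steel dapping punch (may be absent): round shank 16 mm diameter and 95 mm long, tapering over its lowest 7 mm to a 9 mm foot, with a ball head of 22 mm diameter on top (114 mm overall), about 0.16 kg. It starts standing foot down in a well of the rack, its foot 8 mm above the bench. Origin at the centre of the foot, z along the shank towards the ball.
- punch3: Steel dapping punch (may be absent): round shank 16 mm diameter and 95 mm long, tapering over its lowest 7 mm to a 9 mm foot, with a ball head of 24 mm diameter on top (116 mm overall), about 0.16 kg. It starts standing foot down in a well of the rack, its foot 8 mm above the bench. Origin at the centre of the foot, z along the shank towards the ball.
- post: Ring post, fixed to the bench: round dark wooden base 90 mm in diameter and 12 mm thick with an upright steel shaft 20 mm in diameter in its middle, shaft top 84 mm above the bench, the last 5 mm tapered to 14 mm. Origin at the centre of its underside, z up.
- post_seat (a point): Where the shaft leaves the wooden base, on the shaft's axis, 12 mm above the bench; the shaft top is 72 mm above it. z up.
- ring_large: Flat steel forming ring (may be absent), 64 mm outside diameter, 23 mm bore, 15 mm high, about 0.25 kg, lying flat on the bench at the start. Origin at the centre of its underside, z up along the bore.
- ring_medium: Flat steel forming ring (may be absent), 52 mm outside diameter, 23 mm bore, 15 mm high, about 0.16 kg, lying flat on the bench at the start. Origin at the centre of its underside, z up along the bore.
- ring_small: Flat steel forming ring (may be absent), 40 mm outside diameter, 23 mm bore, 15 mm high, about 0.08 kg, lying flat on the bench at the start. Origin at the centre of its underside, z up along the bore.
- cap: Brass cap: a plain sleeve 36 mm in diameter and 45 mm high, closed at the top, with a 23 mm bore 25 mm deep open at the bottom, about 0.15 kg. It stands mouth down on the bench at the start. Fully on, its blind end rests on the shaft top, so its mouth is then 47 mm above the post's wooden base, just above a stack of three rings. Origin at the centre of its mouth (underside), z up.
- jar: Small glass jar with a white lid, 52 mm diameter, 55 mm high; bystander. Origin under its centre.
- planter: Concrete pot with a succulent, 76 mm diameter, about 90 mm high; bystander. Origin under its centre.
Things that resemble listed ones, but are neither listed nor needed, are in the scene too. Leave any pink or turquoise look-alike of the punch0 alone.

How it is judged (in metres and radians):
On the way, in this order (a step that is already met when the one before it is completed fails the run):
1. all rings present are on the post, largest at the bottom (horizontal distance between each of ring_large, ring_medium, ring_small and post_seat below 0.005 m and z of each of ring_large, ring_medium, ring_small in the frame of post_seat below 0.034 m and angle between each of ring_large, ring_medium, ring_small's own z axis and vertical below 0.12 rad and z of each of ring_medium, ring_small in the frame of ring_large above 0.01 m and z of ring_small in the frame of ring_medium above 0.01 m), for 0.2 s.
2. the cap is then fully on the shaft (horizontal distance between cap and post_seat below 0.005 m and z of cap in the frame of post_seat below 0.051 m and angle between cap's own z axis and vertical below 0.12 rad), for 0.2 s.
At the end, for the whole second after the job is handed in: At rest and released: punches in tubes (foot within 5 mm of floor, 4 mm of axis, 0.1 rad of upright); rings on post (5 mm of axis, 0.12 rad of flat, underside at most 34 mm above base), smaller above larger; cap on shaft (5 mm of axis, 0.12 rad of upright, mouth at most 51 mm above base) (all of step 1 and all of step 2 and ((horizontal distance between punch0 and tube0 below 0.004 m and z of punch0 in the frame of tube0 below 0.005 m and angle between punch0's own z axis and vertical below 0.1 rad) or (horizontal distance between punch0 and tube1 below 0.004 m and z of punch0 in the frame of tube1 below 0.005 m and angle between punch0's own z axis and vertical below 0.1 rad) or (horizontal distance between punch0 and tube2 below 0.004 m and z of punch0 in the frame of tube2 below 0.005 m and angle between punch0's own z axis and vertical below 0.1 rad) or (horizontal distance between punch0 and tube3 below 0.004 m and z of punch0 in the frame of tube3 below 0.005 m and angle between punch0's own z axis and vertical below 0.1 rad)) and ((horizontal distance between punch1 and tube0 below 0.004 m and z of punch1 in the frame of tube0 below 0.005 m and angle between punch1's own z axis and vertical below 0.1 rad) or (horizontal distance between punch1 and tube1 below 0.004 m and z of punch1 in the frame of tube1 below 0.005 m and angle between punch1's own z axis and vertical below 0.1 rad) or (horizontal distance between punch1 and tube2 below 0.004 m and z of punch1 in the frame of tube2 below 0.005 m and angle between punch1's own z axis and vertical below 0.1 rad) or (horizontal distance between punch1 and tube3 below 0.004 m and z of punch1 in the frame of tube3 below 0.005 m and angle between punch1's own z axis and vertical below 0.1 rad)) and ((horizontal distance between punch2 and tube0 below 0.004 m and z of punch2 in the frame of tube0 below 0.005 m and angle between punch2's own z axis and vertical below 0.1 rad) or (horizontal distance between punch2 and tube1 below 0.004 m and z of punch2 in the frame of tube1 below 0.005 m and angle between punch2's own z axis and vertical below 0.1 rad) or (horizontal distance between punch2 and tube2 below 0.004 m and z of punch2 in the frame of tube2 below 0.005 m and angle between punch2's own z axis and vertical below 0.1 rad) or (horizontal distance between punch2 and tube3 below 0.004 m and z of punch2 in the frame of tube3 below 0.005 m and angle between punch2's own z axis and vertical below 0.1 rad)) and ((horizontal distance between punch3 and tube0 below 0.004 m and z of punch3 in the frame of tube0 below 0.005 m and angle between punch3's own z axis and vertical below 0.1 rad) or (horizontal distance between punch3 and tube1 below 0.004 m and z of punch3 in the frame of tube1 below 0.005 m and angle between punch3's own z axis and vertical below 0.1 rad) or (horizontal distance between punch3 and tube2 below 0.004 m and z of punch3 in the frame of tube2 below 0.005 m and angle between punch3's own z axis and vertical below 0.1 rad) or (horizontal distance between punch3 and tube3 below 0.004 m and z of punch3 in the frame of tube3 below 0.005 m and angle between punch3's own z axis and vertical below 0.1 rad)) and linear speed of each of punch0, punch1, punch2, punch3, ring_large, ring_medium, ring_small, cap below 0.02 m/s); the robot touches nothing.
It fails at once if a punch is laid or knocked over (more than 1 rad from upright) (angle between any of punch0, punch1, punch2, punch3's own z axis and vertical above 1 rad).
It fails at once if the jar or plant pot is moved more than 30 mm (distance of any of jar, planter from where it was at the start of the episode above 0.03 m).
Of punch0, punch1, punch2, punch3 only 3 to 4 are there at a start; the rules pass over those that are not, and their reading is None.
Of ring_large, ring_medium, ring_small only 2 to 3 are there at a start; the rules pass over those that are not, and their reading is None.
At some moment in a run one of ring_large, ring_medium, ring_small may be knocked a few centimetres aside while the robot is not near it.
It also fails if it takes over 210 s, if anything falls off the work surface, if the arm or the gripper's body presses on something with over 40 N, if the wrist force passes 120 N, or if a joint passes its speed limit or range.

## Robot

A 6-joint arm with a two-finger parallel gripper is mounted at the origin on the work surface. World frame = base frame: x ahead of the robot, y to its left, z up, the work surface at z = 0. Lengths are in mm, angles in rad, forces in N, time in s.
With the tool pointing down it reaches from about 300 to 775 mm from the base axis. Payload 14.6 kg.
Tool frame: the origin (TCP) lies at the very end of the fingers, on their centre line; the grasp point (between the pads) lies 19 mm behind it; z points along the fingers, y is the line along which they close (so a half turn about z gives the same grasp; the last joint's range is limited). The gripper opens to 94 mm and grips with 3 to 60 N. Pads are 16 mm wide; open, the fingers measure 119 mm over their backs; the gripper's body (75 mm by 177 mm) begins 78 mm behind the grasp point.
Start: joints at [-1.231, 0.3, 1.521, -0, 1.321, -0.067], TCP at [217.612, -505.108, 205.446] pointing down, gripper open.
Joint ranges: [-3.03, 3.03], [-0.79, 2.21], [0.23, 2.52], [-1.04, 4.18], [0, 3.07], [-2.55, 2.55]. Speed limits (rad/s): [2.22, 2.22, 2.57, 3.14, 3.14, 3.14].

## Interface

Orientations are given as [roll, pitch, yaw] about the fixed x, y, z axes, in that order (R = Rz(yaw) Ry(pitch) Rx(roll)).
In Python, from cell import manip, eyes, ticket gives the robot as it stands. The module is installed in compiled form; this text tells all that it offers.
- The arm moves only by the tool arm_command, never from a script. Its argument "plan" is a list of rows, each a list of 5 numbers: the opening, from -1 (shut) to 1 (fully open), then the shift along the tool's x, y, z in m, then the turn about the tool's z in rad. In form: [[jaw, dx, dy, dz, roll], ...]. A call has 1 to 20 rows; each row shifts and turns the commanded pose from where the row before left it, along the tool's axes as they then stand; what a row does not reach is not made up. A row lasts 1/8 s, in which the tool goes at most 62.5 mm and 10.7 degrees, less where a joint would pass 70% of its speed; a pose out of reach is approached as far as the arm can. A call is refused whole if a number of a shift passes 0.0625 or a number of a turn 0.188, either way. A call with a gripper value outside its range is refused whole. The fingers move at their own pace and stop on an object; "newtons" is the grip in N (left out, the last holds). Time passes only in rows, so rows that do not move let the fingers close. It gives the time, the measured TCP pose, the force, the opening and the grip force at its end, in the units of the state.
- manip.read_state(): the state, without advancing time (a new reading comes with each control period).
- eyes.camera(name): name is "scene" or "top" or "wrist"; returns a dict with "img" (420x560x3 uint8, blue, green, red), "z_map" (420x560 float32, mm along the optical axis (not along the pixel's ray), 0 where there is no reading), "fx", "fy", "cx", "cy" (pixels), "eye" and "orientation" of the camera in the world. Camera axes: x right, y down, z forward; pixel columns grow to the right and rows downward; lengths in mm; the calibration is good to about 2 mm. The wrist camera is an equidistant fisheye: a pixel r from the principal point sees the ray r / f radians off the axis. A picture is of the moment at which its call begins.
- ticket.sign_off(): hands the job in; it is judged then, once.
The state is a dict: "clock": time; "joints": joint angles; "qd": joint speeds; "effort": joint torques, N m; "eef_pos": TCP position; "eef_rot": TCP orientation; "wrist_force": force on the tool from outside, world axes, zero at the start; "moment": the same for the moment, N m; "finger_gap": finger opening in mm; "finger_force": force on a finger pad.
Only numpy, scipy, OpenCV 4.12 (cv2) and the standard library are available. Lean on these libraries where they do the work, as an engineer would, in place of code of your own. Each camera call takes 0.05 s, during which the arm holds its last target. There are 200 camera calls.

## Working session

There is one attempt and no reset: what is moved stays moved. The work goes in short steps, Python scripts to look and compute and a tool call to move; the robot and the scene stay as the last step left them, time stands still between calls to the robot, and variables do not carry over. Pictures are saved under pics/ and viewed, at most 14 in all, crops included, and the job is handed in when it is done.

Besides the shell and the picture viewer there is one more tool, called after "Request:" as a command line: name --pt "numbers of a row" for each row, then --argument value for the rest. arm_command: Moves the arm, as the interface text tells. Its arguments: {"type":"object","properties":{"plan":{"type":"array"},"newtons":{"type":"number"}},"required":["plan"]}

```bash
mkdir -p pics; cat > h.py <<'E'
import numpy as np, cv2
from scipy.spatial.transform import Rotation as R
from cell import manip, eyes, ticket
def rot(c):
    o=np.array(c["orientation"],float)
    return o if o.shape==(3,3) else R.from_euler('xyz',o).as_matrix()
def pts(c):
    z=c["z_map"]; v,u=np.mgrid[:z.shape[0],:z.shape[1]]
    P=np.stack([(u-c["cx"])/c["fx"]*z,(v-c["cy"])/c["fy"]*z,z],-1)
    return P@rot(c).T+np.array(c["eye"])
def save(n,im,k=1): cv2.imwrite(f"pics/{n}.png",im if k==1 else cv2.resize(im,None,fx=k,fy=k,interpolation=cv2.INTER_CUBIC))
E
python3 - <<'E'
from h import *
for n in("scene","top"):
    c=eyes.camera(n); save(n+"0",c["img"],1.4)
    print(n,c["fx"],c["fy"],c["cx"],c["cy"],c["eye"],c["orientation"]); np.savez(f"{n}0.npz",**c)
print(manip.read_state())
E
```

```text
scene 492.3964229455181 492.3964229455181 277.9310731982459 211.84357912853963 [1143.98426223 -383.61627947  826.21533816] [-2.38901592  0.01908323  0.87515452]
top 525.0963403105196 525.0963403105196 269.37815679531104 208.26922589680302 [ 384.58595735   49.1252107  1269.36545954] [-2.98576354 -0.01210024 -1.57398366]
{'clock': 0.1, 'joints': array([-1.23061034e+00,  3.00411146e-01,  1.52146059e+00,  1.47045067e-05,
        1.32070037e+00, -6.65802145e-02]), 'qd': array([-0.00179157, -0.00155134, -0.00067572, -0.00191018, -0.00129965,
       -0.00162051]), 'effort': array([ 3.78110140e-03, -5.32642400e+01, -3.53285480e+01,  7.10312999e-02,
        2.34676368e-02, -7.27857037e-05]), 'eef_pos': array([ 217.5429712 , -504.91840263,  204.9701894 ]), 'eef_rot': array([-3.14061632e+00, -7.93756540e-05,  4.06762515e-01]), 'wrist_force': array([-0.06129549,  0.32940767,  0.08948651]), 'moment': array([ 0.01744714, -0.00890171,  0.02229349]), 'finger_force': 0.0, 'finger_gap': 94.17712394070546}
```

View pics/scene0.png

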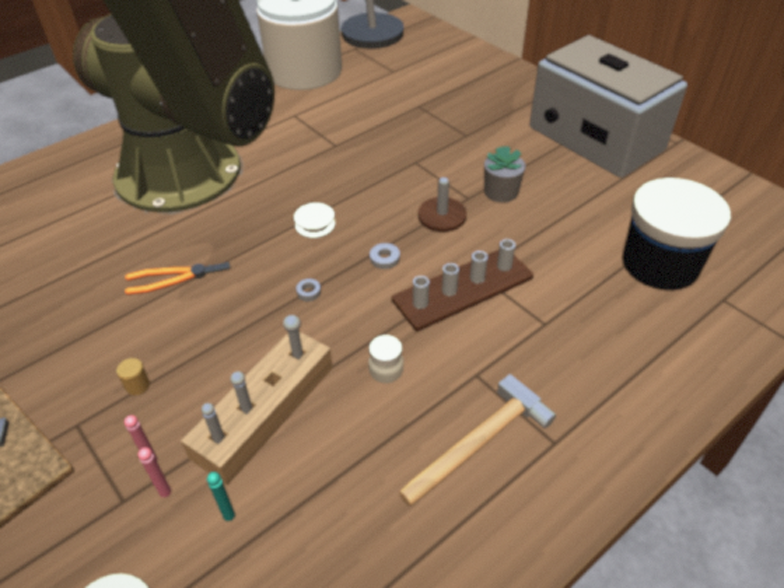

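View pics/top0.png

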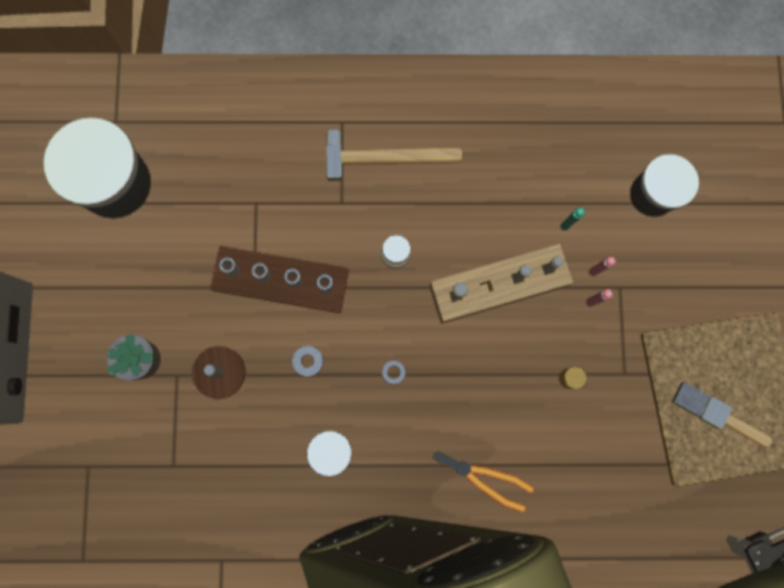

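The scene shows three grey punches in the wooden rack: heads at scene px (292,323), (239,378), (208,410), with one well empty. There are two rings at (385,255) and (308,289), the cap at (132,376), the post at (442,205), the stand at (465,285), and the jar at (386,358). The pink and turquoise look-alikes stand loose outside the rack at (140,440), (152,470) and (220,495).

```bash
python3 - <<'E'
from h import *
for n in("top","scene"):
    c=dict(np.load(n+"0.npz")); P=pts(c); z=P[...,2]
    print(n,"bench z", np.median(z[(c["z_map"]>0)&(abs(z)<25)]))
    m=((z>5)&(z<130)&(c["z_map"]>0)&(P[...,0]>200)&(P[...,0]<720)&(abs(P[...,1])<500)).astype(np.uint8)
    k,L,s,ce=cv2.connectedComponentsWithStats(m)
    for i in range(1,k):
        if s[i,4]<30: continue
        q=P[L==i]; t=np.percentile(q[:,2],95); top=q[q[:,2]>t-5]
        (cx,cy),(w,h),a=cv2.minAreaRect(top[:,:2].astype(np.float32))
        print(ce[i].round()*1.4//1,s[i,4],"ztop %.0f"%t,"topcen %.1f %.1f size %.1f %.1f ang %.1f"%(cx,cy,w,h,a),"mean",top[:,:2].mean(0).round(1))
E
```

```text
top bench z -0.2825280346155523
[105. 205.] 271 ztop 128 topcen 713.7 479.7 size 12.4 40.5 ang 0.6 mean [714.6 483.6]
[665. 208.] 156 ztop 89 topcen 715.4 -458.2 size 8.6 44.9 ang 1.0 mean [ 716.9 -457.8]
[571. 218.] 132 ztop 109 topcen 700.4 -296.7 size 11.2 14.1 ang 43.2 mean [ 699.2 -296.5]
[394. 251.] 400 ztop 57 topcen 649.0 1.4 size 42.6 45.5 ang 89.8 mean [648.5   1.8]
[499. 282.] 3022 ztop 112 topcen 590.3 -175.3 size 21.1 183.6 ang 15.2 mean [ 588.1 -163.1]
[280. 278.] 3099 ztop 61 topcen 605.2 203.0 size 187.7 25.4 ang 79.9 mean [605.7 210.2]
[602. 266.] 133 ztop 109 topcen 616.5 -343.4 size 14.6 12.4 ang 87.2 mean [ 616.8 -343.4]
[599. 298.] 129 ztop 109 topcen 563.1 -335.4 size 13.0 12.1 ang 8.2 mean [ 563.3 -335.2]
[673. 399.] 3046 ztop 35 topcen 397.9 -488.2 size 44.7 39.3 ang 59.6 mean [ 398.  -483.7]
[133. 358.] 992 ztop 86 topcen 468.4 438.8 size 55.5 62.5 ang 86.2 mean [467.  436.4]
[218. 372.] 1120 ztop 76 topcen 444.9 305.1 size 19.6 18.1 ang 87.2 mean [444.3 303.5]
[306. 361.] 305 ztop 18 topcen 462.6 153.0 size 51.0 48.4 ang 45.2 mean [462.6 153.8]
[393. 372.] 1
[... 893 characters left out ...]
 274.] 594 ztop 14 topcen 272.0 -142.3 size 171.7 50.1 ang 62.9 mean [ 268.2 -149.2]
[306. 288.] 184 ztop 17 topcen 444.3 4.1 size 37.8 38.8 ang 75.5 mean [444.9   3.6]
[254. 407.] 5567 ztop 108 topcen 617.2 -210.4 size 63.4 254.6 ang 32.1 mean [ 615.8 -199.1]
[385. 358.] 703 ztop 56 topcen 650.7 0.1 size 44.3 46.2 ang 29.2 mean [651.3  -0.7]
[131. 375.] 426 ztop 47 topcen 433.6 -297.0 size 34.4 36.2 ang 72.1 mean [ 435.2 -297.2]
[ 26. 454.] 2419 ztop 21 topcen 423.7 -473.3 size 190.9 76.4 ang 6.9 mean [ 453.  -463.9]
[147. 454.] 627 ztop 108 topcen 592.7 -342.4 size 14.7 68.2 ang 82.3 mean [ 595.6 -342.5]
[ 95. 581.] 37 ztop 88 topcen 717.4 -454.5 size 22.3 4.8 ang 87.0 mean [ 717.3 -455.4]
```

Ring bores and sizes: the ring at top px (307,361) measures about 51 mm, so it is ring_medium at (463,153). The ring at (394,372) measures about 37–40 mm, so it is ring_small at (444,5). The white disc at (329,453) is 70 mm with no bore, so it is not a ring. The large ring is absent. I'm moving to look from above with the wrist camera.

Request:
arm_command --pt "1 0 0 0 -0.1663" --pt "1 0 0 0 -0.1663" --pt "1 0 0 0 -0.1663" --pt "1 0 0 0 -0.1663" --pt "1 0 0 0 -0.1663" --pt "1 0 0 0 -0.1663" --pt "1 0 0 0 -0.1663" --pt "1 0.05 0.018 0 0" --pt "1 0.05 0.018 0 0" --pt "1 0.05 0.018 0 0" --pt "1 0.05 0.018 0 0" --pt "1 0.05 0.018 0 0" --pt "1 0.05 0.018 0 0" --pt "1 0.05 0.018 0 0" --pt "1 0.05 0.018 0 0" --pt "1 0.05 0.018 0 0" --pt "1 0.05 0.018 0 0" --pt "1 0.05 0.018 0 0" --pt "1 0.05 0.018 0 0" --pt "1 0 0 0 0" --newtons 20

```text
clock: 2.6
eef_pos: [433.7, 97.3, 204.9]
eef_rot: [-3.14, -0.0, 1.575]
wrist_force: [0.3, -0.1, -0.4]
finger_gap: 93.8
finger_force: 0.0
```

```bash
cat >> h.py <<'E'
def wpts(c):
    z=c["z_map"]; v,u=np.mgrid[:z.shape[0],:z.shape[1]]
    a,b=(u-c["cx"])/c["fx"],(v-c["cy"])/c["fy"]; r=np.hypot(a,b)+1e-9; s=np.tan(np.minimum(r,1.5))/r
    P=np.stack([a*s*z,b*s*z,z],-1); return P@rot(c).T+np.array(c["eye"])
def blobs(P,lo,hi,box,mn=60):
    "components of points lo<z<hi inside box (x0,x1,y0,y1)"
    m=((P[...,2]>lo)&(P[...,2]<hi)&(P[...,0]>box[0])&(P[...,0]<box[1])&(P[...,1]>box[2])&(P[...,1]<box[3])).astype(np.uint8)
    k,L,s,ce=cv2.connectedComponentsWithStats(m); out=[]
    for i in range(1,k):
        if s[i,4]<mn: continue
        q=P[L==i]; (x,y),r=cv2.minEnclosingCircle(q[:,:2].astype(np.float32))
        out.append((ce[i].round(),s[i,4],"circ %.1f %.1f r %.1f"%(x,y,r),"mean",q.mean(0).round(1)))
    return out
E
python3 - <<'E'
from h import *
s=manip.read_state(); print(s["clock"],s["eef_pos"],s["eef_rot"],s["joints"])
c=eyes.camera("wrist"); save("w1",c["img"]); print(c["fx"],c["eye"],c["orientation"])
P=wpts(c)
for lo,hi in((10,25),(70,90)):
    for b in blobs(P,lo,hi,(380,700,-60,400)): print(lo,b)
E
```

```text
2.6 [433.68256256  97.32505775 204.89949391] [-3.14048750e+00 -5.92288341e-05  1.57486031e+00] [1.38193023e-01 6.34080052e-02 1.80184524e+00 2.15702214e-04
 1.27742672e+00 1.34066514e-01]
325.19226210127806 [433.69031097 169.30589045 385.40500144] [2.88697530e+00 1.27076546e-03 2.61859841e-03]
10 (array([291.,  23.]), np.int32(2918), 'circ 445.2 303.2 r 45.2', 'mean', array([444.9, 290.7,  13.2]))
10 (array([416., 108.]), np.int32(8131), 'circ 604.4 200.7 r 120.3', 'mean', array([595.8, 196.9,  16.1]))
10 (array([307., 140.]), np.int32(1267), 'circ 463.3 151.9 r 26.1', 'mean', array([463. , 151.9,  16.1]))
10 (array([432., 253.]), np.int32(231), 'circ 645.5 4.0 r 25.5', 'mean', array([633.6,  12.2,  17.7]))
10 (array([289., 260.]), np.int32(551), 'circ 443.7 5.1 r 19.8', 'mean', array([443.5,   6.4,  15.7]))
```

View pics/w1.png

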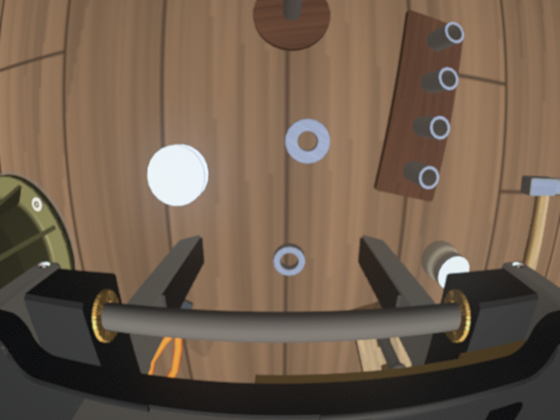

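The wrist view shows the medium ring at (307,140) with radius 26.1 mm, centred at (463.3,151.9). The small ring is at (289,260), radius 19.8 mm, at (443.7,5.1). The post base is at (291,23), radius 45.2 mm, at (445.2,303.2). All three agree with the given sizes, so I'm grasping the medium ring.

Request:
arm_command --pt "1 0.0273 0.0148 0 0" --pt "1 0.0273 0.0148 0 0" --pt "1 0 0 0.033 0" --pt "1 0 0 0.033 0" --pt "1 0 0 0.033 0" --pt "1 0 0 0.033 0" --pt "1 0 0 0.033 0" --pt "1 0 0 0.03 0" --pt "1 0 0 0.006 0" --pt "1 0 0 0 0" --pt "-1 0 0 0 0" --pt "-1 0 0 0 0" --pt "-1 0 0 0 0" --pt "-1 0 0 0 0" --pt "-1 0 0 0 0" --pt "-1 0 0 0 0"

```text
clock: 4.65
eef_pos: [463.2, 149.6, 4.5]
eef_rot: [3.141, -0.0, 1.571]
wrist_force: [-0.7, 0.6, 2.3]
finger_gap: 50.5
finger_force: 19.8
```

Request:
arm_command --pt "-1 0 0 -0.02 0" --pt "-1 0 0 -0.04 0" --pt "-1 0 0 -0.04 0" --pt "-1 0 0 -0.02 0" --pt "-1 0.038 -0.0045 0 0" --pt "-1 0.038 -0.0045 0 0" --pt "-1 0.038 -0.0045 0 0" --pt "-1 0.037 -0.0045 0 0" --pt "-1 0 0 0 0" --pt "-1 0 0 0 0"

```text
clock: 5.9
eef_pos: [445.0, 300.1, 124.1]
eef_rot: [-3.141, 0.001, 1.571]
wrist_force: [0.5, 0.4, -1.6]
finger_gap: 50.5
finger_force: 19.9
```

```bash
python3 - <<'E'
from h import *
s=manip.read_state(); print(s["eef_pos"],s["finger_gap"],s["joints"])
c=eyes.camera("wrist"); save("w2",c["img"]); P=wpts(c)
x,y,_=s["eef_pos"]
for lo,hi in((70,90),(125,140),(8,20),(95,160)):
    for b in blobs(P,lo,hi,(x-45,x+45,y-60,y+60),40): print(lo,b)
t=eyes.camera("top"); Q=pts(t)
for b in blobs(Q,70,95,(400,480,260,340),5): print("top",b)
for b in blobs(Q,10,25,(400,520,-100,200),30): print("top",b)
E
```

```text
[444.95577969 300.08358442 124.08440079] 50.509652613993175 [ 5.25161993e-01  3.52532526e-01  1.65048885e+00 -1.41759205e-04
  1.13944598e+00  5.24951527e-01]
125 (array([281., 247.]), np.int32(5719), 'circ 444.9 308.5 r 37.0', 'mean', array([444.9, 304.9, 135. ]))
8 (array([281., 184.]), np.int32(4450), 'circ 445.0 303.4 r 45.1', 'mean', array([445.3, 318.1,  13.2]))
8 (array([281., 239.]), np.int32(306), 'circ 444.5 263.1 r 16.7', 'mean', array([444.5, 265.2,  13.2]))
95 (array([281., 248.]), np.int32(6869), 'circ 444.9 308.3 r 37.4', 'mean', array([444.9, 305.1, 137.2]))
top (array([281., 266.]), np.int32(140), 'circ 443.4 6.0 r 19.8', 'mean', array([443.5,   6.6,  14.3]))
```

View pics/w2.png

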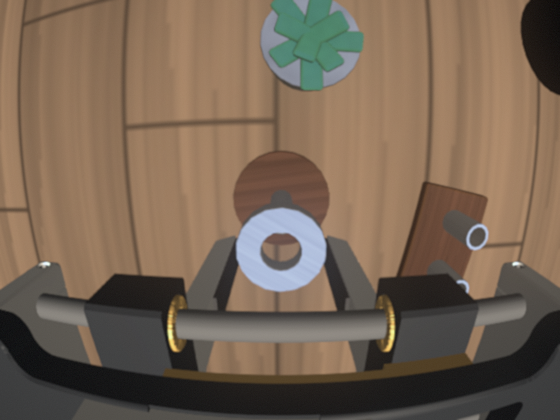

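```bash
cat >> h.py <<'E'
def ringfit(P,x0,y0,r,zlo,zhi,hw):
    "fit circle to outer far/near edge of ring top, columns |x-x0|<hw"
    m=(P[...,2]>zlo)&(P[...,2]<zhi)&(abs(P[...,0]-x0)<hw)&(abs(P[...,1]-y0)<r+8)
    k,L,s,_=cv2.connectedComponentsWithStats(m.astype(np.uint8)); L=L==1+np.argmax(s[1:,4])
    q=P[L]; d=q[abs(q[:,0]-x0)<4]
    return d[:,1].min(),d[:,1].max(),np.median(q[:,2]),q[:,0].mean()
E
python3 - <<'E'
from h import *
s=manip.read_state(); x,y,z=s["eef_pos"]
c=eyes.camera("wrist"); print(ringfit(wpts(c),x,y,26,z,z+20,21))
E
```

```text
(np.float64(276.6161629964463), np.float64(328.35981539960324), np.float64(135.8757808990497), np.float64(445.19877557901896))
```

Request:
arm_command --pt "-1 0.0008 0.0001 0.02 0" --pt "-1 0 0 0.012 0" --pt "-1 0 0 0.01 0" --pt "-1 0 0 0.01 0" --pt "-1 0 0 0.015 0" --pt "-1 0 0 0.015 0" --pt "-1 0 0 0.015 0" --pt "-1 0 0 0.01 0" --pt "-1 0 0 0 0" --pt "-1 0 0 0 0"

```text
clock: 7.3
eef_pos: [445.4, 301.4, 17.6]
eef_rot: [3.141, -0.0, 1.571]
wrist_force: [0.1, 0.6, -1.9]
finger_gap: 50.7
finger_force: 19.9
```

Request:
arm_command --pt "0.5 0 0 0 0" --pt "0.5 0 0 0 0" --pt "0.5 0 0 0 0" --pt "0.5 0 0 -0.03 0" --pt "0.5 0 0 -0.05 0" --pt "0.5 0 0 -0.05 0" --pt "0.5 -0.049 0 0 0" --pt "0.5 -0.049 0 0 0" --pt "0.5 -0.049 0 0 0" --pt "0.5 -0.049 0 0 0" --pt "0.5 -0.049 0 0 0" --pt "0.5 -0.049 0 0 0" --pt "0.5 0 0 0 0" --pt "0.5 0 0 0 0"

```text
clock: 9.05
eef_pos: [445.3, 7.6, 147.5]
eef_rot: [3.141, -0.0, 1.57]
wrist_force: [-0.1, -0.3, -0.0]
finger_gap: 70.8
finger_force: 0.0
```

```bash
python3 - <<'E'
from h import *
s=manip.read_state(); x,y,z=s["eef_pos"]; print(s["eef_pos"],s["finger_gap"])
P=wpts(eyes.camera("wrist"))
for b in blobs(P,10,25,(x-60,x+60,y-60,y+170),100): print(b)
Q=pts(eyes.camera("scene"))
for lo,hi in((10,20),(20,40),(74,95)):
  for b in blobs(Q,lo,hi,(400,500,-100,345),20): print("scene",lo,b)
E
```

```text
[445.29886904   7.61375331 147.53682954] 70.77647246670291
(array([279., 200.]), np.int32(860), 'circ 443.5 5.3 r 20.0', 'mean', array([443.7,   6. ,  15.8]))
scene 10 (array([315., 154.]), np.int32(322), 'circ 446.5 300.7 r 45.9', 'mean', array([455.8, 293.1,  12.6]))
scene 10 (array([219., 205.]), np.int32(138), 'circ 445.4 4.0 r 20.9', 'mean', array([445.8,   3.6,  14.2]))
scene 20 (array([315., 148.]), np.int32(213), 'circ 448.2 303.2 r 27.8', 'mean', array([451.4, 297.7,  26.8]))
scene 74 (array([316., 130.]), np.int32(48), 'circ 446.5 301.5 r 10.2', 'mean', array([448.4, 299.9,  80.7]))
```

Request:
arm_command --pt "0.5 -0.0023 -0.0018 0.03 0" --pt "0.5 0 0 0.04 0" --pt "0.5 0 0 0.04 0" --pt "0.5 0 0 0.03 0" --pt "0.5 0 0 0.003 0" --pt "0.5 0 0 0 0" --pt "-1 0 0 0 0" --pt "-1 0 0 0 0" --pt "-1 0 0 0 0" --pt "-1 0 0 0 0" --pt "-1 0 0 0 0" --pt "-1 0 0 -0.02 0" --pt "-1 0 0 -0.05 0" --pt "-1 0 0 -0.05 0" --pt "-1 0 0 0 0"

```text
clock: 11.02
eef_pos: [445.0, 4.9, 127.4]
eef_rot: [3.136, 0.0, 1.571]
wrist_force: [-0.5, -0.1, -1.0]
finger_gap: 39.6
finger_force: 20.0
```

Request:
arm_command --pt "-1 0.0495 0 0 0" --pt "-1 0.0495 0 0 0" --pt "-1 0.0495 0 0 0" --pt "-1 0.0495 0 0 0" --pt "-1 0.0495 0 0 0" --pt "-1 0.0495 0 0 0" --pt "-1 0 0 0 0" --pt "-1 0 0 0 0" --pt "-1 0 0 0 0"

```text
clock: 12.15
eef_pos: [443.5, 300.9, 124.1]
eef_rot: [-3.141, 0.0, 1.57]
wrist_force: [-0.4, -0.2, -2.0]
finger_gap: 39.3
finger_force: 20.0
```

```bash
python3 - <<'E'
from h import *
s=manip.read_state(); x,y,z=s["eef_pos"]; print(s["eef_pos"],s["eef_rot"],s["finger_gap"])
c=eyes.camera("wrist"); save("w3",c["img"]); P=wpts(c)
print(ringfit(P,x,y,20,z,z+20,14))
for b in blobs(P,8,20,(x-60,x+60,y-60,y+60),100): print(b)
E
```

```text
[443.49416773 300.93686277 124.07427485] [-3.14102918e+00  4.24164455e-04  1.56969143e+00] 39.314950701071375
(np.float64(281.3719759020174), np.float64(321.19767133795136), np.float64(135.10069729890174), np.float64(443.51798755405474))
(array([283., 187.]), np.int32(3567), 'circ 445.0 303.6 r 45.0', 'mean', array([445.3, 316.1,  13.2]))
(array([281., 241.]), np.int32(218), 'circ 443.5 262.1 r 14.4', 'mean', array([443.5, 264. ,  13.2]))
```

Request:
arm_command --pt "-1 0.0021 0.0016 0 0" --pt "-1 0 0 0.02 0" --pt "-1 0 0 0.012 0" --pt "-1 0 0 0.01 0" --pt "-1 0 0 0.01 0" --pt "-1 0 0 0.015 0" --pt "-1 0 0 0.015 0" --pt "-1 0 0 0.008 0" --pt "-1 0 0 0 0" --pt "-1 0 0 0 0" --pt "0.2 0 0 0 0" --pt "0.2 0 0 0 0" --pt "0.2 0 0 0 0" --pt "0.2 0 0 -0.03 0" --pt "0.2 0 0 -0.05 0" --pt "0.2 0 0 -0.05 0" --pt "0.2 0 0 -0.02 0" --pt "0.2 0 0 0 0"

```text
clock: 14.45
eef_pos: [445.5, 304.4, 185.7]
eef_rot: [3.139, -0.001, 1.571]
wrist_force: [-0.0, -0.3, -0.7]
finger_gap: 56.5
finger_force: 0.0
```

```bash
python3 - <<'E'
from h import *
s=manip.read_state(); x,y,z=s["eef_pos"]; print(s["eef_pos"])
c=eyes.camera("wrist"); save("w4",c["img"]); P=wpts(c)
for lo,hi in((22,34),(37,50),(76,92)):
  for b in blobs(P,lo,hi,(400,490,250,350),20): print(lo,b)
P=pts(eyes.camera("top"))
for b in blobs(P,38,60,(400,470,-340,-260),20): print("cap",b)
E
```

```text
[445.4888702  304.3947051  185.72088337]
22 (array([280., 187.]), np.int32(598), 'circ 444.9 304.0 r 25.9', 'mean', array([445. , 310.9,  28.1]))
37 (array([280., 191.]), np.int32(650), 'circ 444.9 304.4 r 20.1', 'mean', array([445. , 309.8,  42.9]))
76 (array([280., 205.]), np.int32(378), 'circ 444.8 303.7 r 10.0', 'mean', array([444.6, 305. ,  83.7]))
cap (array([410., 270.]), np.int32(193), 'circ 432.4 -294.7 r 18.5', 'mean', array([ 432. , -294.2,   44. ]))
```

View pics/w4.png

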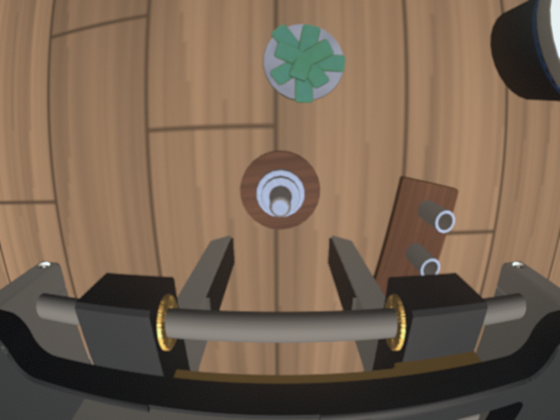

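The wrist view shows the medium and small rings seated on the post at (280,187), tops at 28 and 43 mm with the small one on top. I'm moving on to the cap.

Request:
arm_command --pt "0.2 -0.0495 -0.001 0 0" --pt "0.2 -0.0495 -0.001 0 0" --pt "0.2 -0.0495 -0.001 0 0" --pt "0.2 -0.0495 -0.001 0 0" --pt "0.2 -0.0495 -0.001 0 0" --pt "0.2 -0.0495 -0.001 0 0" --pt "0.2 -0.0495 -0.001 0 0" --pt "0.2 -0.0495 -0.001 0 0" --pt "0.2 -0.0495 -0.001 0 0" --pt "0.2 -0.0495 -0.001 0 0" --pt "0.2 -0.0495 -0.001 0 0" --pt "0.2 -0.0495 -0.002 0 0" --pt "0.2 0 0 0 0" --pt "0.2 0 0 0 0"

```text
clock: 16.3
eef_pos: [431.7, -289.2, 183.3]
eef_rot: [-3.14, -0.001, 1.571]
wrist_force: [-0.3, 1.0, -0.1]
finger_gap: 56.3
finger_force: 0.0
```

```bash
python3 - <<'E'
from h import *
s=manip.read_state(); x,y,z=s["eef_pos"]; print(s["eef_pos"],s["eef_rot"])
P=wpts(eyes.camera("wrist"))
for lo,hi in((40,55),(50,57)):
  for b in blobs(P,lo,hi,(400,490,-350,-250),20): print(lo,b)
E
```

```text
[ 431.72987961 -289.20650786  183.27170689] [-3.13998086e+00 -1.43694724e-03  1.57067990e+00]
40 (array([282., 203.]), np.int32(983), 'circ 433.0 -296.0 r 18.2', 'mean', array([ 432.9, -295.3,   46. ]))
```

Request:
arm_command --pt "0.2 -0.0068 0.0013 0.03 0" --pt "0.2 0 0 0.04 0" --pt "0.2 0 0 0.04 0" --pt "0.2 0 0 0.04 0" --pt "0.2 0 0 0.018 0" --pt "0.2 0 0 0 0" --pt "-1 0 0 0 0" --pt "-1 0 0 0 0" --pt "-1 0 0 0 0" --pt "-1 0 0 0 0" --pt "-1 0 0 -0.03 0" --pt "-1 0 0 -0.05 0" --pt "-1 0 0 -0.05 0" --pt "-1 0 0 0 0"

```text
clock: 18.1
eef_pos: [434.6, -297.6, 150.2]
eef_rot: [3.136, 0.004, 1.571]
wrist_force: [-0.4, 0.4, -1.6]
finger_gap: 35.9
finger_force: 20.0
```

Request:
arm_command --pt "-1 0.0495 0.001 0 0" --pt "-1 0.0495 0.001 0 0" --pt "-1 0.0495 0.001 0 0" --pt "-1 0.0495 0.001 0 0" --pt "-1 0.0495 0.001 0 0" --pt "-1 0.0495 0.001 0 0" --pt "-1 0.0495 0.001 0 0" --pt "-1 0.0495 0.001 0 0" --pt "-1 0.0495 0.001 0 0" --pt "-1 0.0495 0.001 0 0" --pt "-1 0.0495 0.001 0 0" --pt "-1 0.0495 0.001 0 0" --pt "-1 0 0 0 0" --pt "-1 0 0 0 0"

```text
clock: 19.85
eef_pos: [444.9, 296.6, 145.3]
eef_rot: [-3.14, 0.001, 1.571]
wrist_force: [0.3, -0.6, -1.4]
finger_gap: 35.4
finger_force: 20.0
```

```bash
python3 - <<'E'
from h import *
s=manip.read_state(); x,y,z=s["eef_pos"]; print(s["eef_pos"],s["eef_rot"],s["finger_gap"])
c=eyes.camera("wrist"); save("w5",c["img"]); P=wpts(c)
print(ringfit(P,x,y,18,z+22,z+40,14))
for b in blobs(P,8,20,(x-60,x+60,y-60,y+60),100): print(b)
E
```

```text
[444.85345979 296.62274825 145.31849855] [-3.13994729e+00  1.16822724e-03  1.57109388e+00] 35.4264843961955
(np.float64(279.71737634373676), np.float64(315.74257641599013), np.float64(173.98170856534077), np.float64(444.86113172276185))
(array([281., 181.]), np.int32(3306), 'circ 445.0 303.4 r 45.2', 'mean', array([445.1, 313.6,  13.2]))
```

Request:
arm_command --pt "-1 0.0058 0.0001 0 0" --pt "-1 0 0 0.03 0" --pt "-1 0 0 0.012 0" --pt "-1 0 0 0.008 0" --pt "-1 0 0 0.008 0" --pt "-1 0 0 0.008 0" --pt "-1 0 0 0.003 0" --pt "-1 0 0 0 0" --pt "-1 0 0 0 0"

```text
clock: 21.02
eef_pos: [445.6, 303.2, 77.8]
eef_rot: [3.141, -0.0, 1.571]
wrist_force: [0.2, 0.6, -1.8]
finger_gap: 35.5
finger_force: 20.0
```

Request:
arm_command --pt "-1 0 0 0.001 0" --pt "-1 0 0 0.001 0" --pt "-1 0 0 0 0" --pt "0.2 0 0 0 0" --pt "0.2 0 0 0 0" --pt "0.2 0 0 0 0" --pt "0.2 0 0 -0.03 0" --pt "0.2 0 0 -0.05 0" --pt "0.2 0 0 -0.05 0" --pt "0.2 0 0 0 0"

```text
clock: 22.28
eef_pos: [446.6, 303.8, 209.1]
eef_rot: [3.136, -0.003, 1.571]
wrist_force: [0.4, -0.0, -0.1]
finger_gap: 56.4
finger_force: 0.0
```

```bash
python3 - <<'E'
from h import *
s=manip.read_state(); print(s["eef_pos"])
P=wpts(eyes.camera("wrist"))
for lo,hi in((37,50),(95,115)):
  for b in blobs(P,lo,hi,(400,490,250,350),20): print(lo,b)
for b in blobs(P,55,80,(520,700,80,350),20): print("tube",b)
Q=pts(eyes.camera("top"))
for b in blobs(Q,75,130,(520,680,-280,-80),10): print("punch",b)
E
```

```text
[446.60717886 303.83594883 209.0991713 ]
37 (array([275., 180.]), np.int32(258), 'circ 443.3 306.6 r 19.7', 'mean', array([441.6, 317.3,  42.7]))
95 (array([279., 204.]), np.int32(1232), 'circ 445.1 303.8 r 18.5', 'mean', array([445.2, 304.9, 105. ]))
tube (array([433., 214.]), np.int32(303), 'circ 619.3 282.5 r 13.2', 'mean', array([618.9, 283.6,  62.9]))
tube (array([419., 258.]), np.int32(288), 'circ 609.8 229.4 r 12.9', 'mean', array([609.2, 229.9,  62.8]))
punch (array([396., 188.]), np.int32(71), 'circ 615.5 -255.2 r 7.9', 'mean', array([ 613.9, -253.2,  103.6]))
punch (array([374., 194.]), np.int32(78), 'circ 600.3 -202.8 r 9.3', 'mean', array([ 598.6, -201. ,  108.2]))
punch (array([328., 207.]), np.int32(93), 'circ 569.5 -97.5 r 11.8', 'mean', array([568.2, -96.5, 117.2]))
```

Request:
arm_command --pt "0.2 -0.035 0.032 0 0" --pt "0.2 -0.035 0.032 0 0" --pt "0.2 -0.035 0.032 0 0" --pt "0.2 -0.035 0.032 0 0" --pt "0.2 -0.034 0.032 0 0" --pt "0.2 0 0 0 0" --pt "0.2 0 0 0 0"

```text
clock: 23.25
eef_pos: [604.8, 129.4, 203.9]
eef_rot: [-3.139, 0.0, 1.571]
wrist_force: [0.8, -0.4, -0.5]
finger_gap: 56.6
finger_force: 0.0
```

```bash
python3 - <<'E'
from h import *
s=manip.read_state(); print(s["eef_pos"],s["eef_rot"])
c=eyes.camera("wrist"); save("w6",c["img"]); P=wpts(c)
for b in blobs(P,59,80,(520,700,80,350),60): print("tube",b)
E
```

```text
[604.76493304 129.40264389 203.93830268] [-3.13915428e+00  1.83707096e-04  1.57083838e+00]
tube (array([297.,  44.]), np.int32(254), 'circ 620.0 282.6 r 12.7', 'mean', array([620. , 282.7,  65.2]))
tube (array([287.,  96.]), np.int32(230), 'circ 610.6 229.0 r 12.8', 'mean', array([610.5, 229.4,  65.6]))
tube (array([277., 152.]), np.int32(225), 'circ 600.8 175.1 r 12.3', 'mean', array([600.7, 175. ,  65.7]))
tube (array([268., 205.]), np.int32(246), 'circ 591.3 121.0 r 12.5', 'mean', array([591.1, 121.4,  65.3]))
```

Request:
arm_command --pt "0.2 -0.046 -0.006 0 0" --pt "0.2 -0.046 -0.006 0 0" --pt "0.2 -0.046 -0.006 0 0" --pt "0.2 -0.046 -0.006 0 0" --pt "0.2 -0.046 -0.006 0 0" --pt "0.2 0 0 0 0" --pt "0.2 0 0 0 0"

```text
clock: 24.18
eef_pos: [575.4, -99.6, 205.4]
eef_rot: [-3.142, -0.0, 1.572]
wrist_force: [0.3, 0.3, -0.8]
finger_gap: 56.4
finger_force: 0.0
```

```bash
python3 - <<'E'
from h import *
s=manip.read_state(); print(s["eef_pos"],s["eef_rot"])
c=eyes.camera("wrist"); save("w7",c["img"]); P=wpts(c)
for lo,hi in((75,95),(98,130)):
  for b in blobs(P,lo,hi,(520,680,-280,-60),20): print(lo,b)
E
```

```text
[575.4117425  -99.59451959 205.41863002] [-3.14153866e+00 -2.66083270e-04  1.57182131e+00]
75 (array([276., 193.]), np.int32(52), 'circ 570.2 -95.7 r 7.3', 'mean', array([570.5, -92.1,  84. ]))
75 (array([304., 292.]), np.int32(139), 'circ 600.9 -202.5 r 7.5', 'mean', array([ 600.2, -198.3,   84.7]))
98 (array([275., 208.]), np.int32(590), 'circ 570.2 -98.8 r 12.0', 'mean', array([570.4, -96.9, 121.2]))
98 (array([307., 305.]), np.int32(195), 'circ 601.0 -200.9 r 8.9', 'mean', array([ 600.7, -197.9,  110.4]))
98 (array([319., 349.]), np.int32(214), 'circ 616.6 -256.5 r 8.3', 'mean', array([ 616., -254.,  112.]))
```

View pics/w7.png

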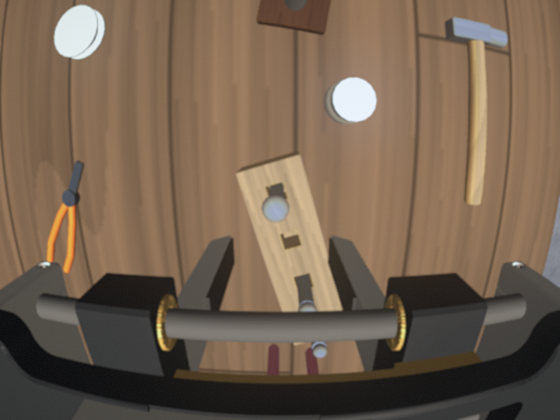

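The view shows a grey punch with a 24 mm head at (275,208), punch3, standing upright in the rack. The other two grey ones are at (307,305) and (319,349). The pink ones are outside the rack near (273,360) and are left alone. The jar is at (353,100). I'm grasping punch3.

Request:
arm_command --pt "0.2 0.0008 -0.0052 0 0" --pt "0.2 0 0 0.03 0" --pt "0.2 0 0 0.04 0" --pt "0.2 0 0 0.04 0" --pt "0.2 0 0 0.025 0" --pt "0.2 0 0 0.003 0" --pt "0.2 0 0 0 0" --pt "-1 0 0 0 0" --pt "-1 0 0 0 0" --pt "-1 0 0 0 0" --pt "-1 0 0 0 0" --pt "-1 0 0 0 0" --pt "-1 0 0 0 0" --newtons 30

```text
clock: 25.85
eef_pos: [570.4, -100.1, 67.6]
eef_rot: [3.141, 0.0, 1.571]
wrist_force: [-0.5, -0.1, 1.9]
finger_gap: 22.4
finger_force: 30.0
```

Request:
arm_command --pt "0.2 0 0 0 0" --pt "0.2 0 0 0 0" --pt "0.2 0 0 0 0" --pt "0.2 0.0013 0 0.008 0" --pt "0.2 0 0 0 0" --pt "-1 0 0 0 0" --pt "-1 0 0 0 0" --pt "-1 0 0 0 0" --pt "-1 0 0 0 0" --pt "-1 0 0 0 0" --pt "-1 0 0 0 0"

```text
clock: 27.22
eef_pos: [570.3, -98.8, 59.5]
eef_rot: [3.141, 0.0, 1.571]
wrist_force: [0.0, 0.6, 1.4]
finger_gap: 22.4
finger_force: 30.0
```

The gap is 22.4 mm at both heights, so the long fingers close on the ball head, not the shank. I'll grip the ball near the pad centre and let the punch hang upright, then check its foot.

Request:
arm_command --pt "0.2 0 0 0 0" --pt "0.2 0 0 0 0" --pt "0.2 0 0 0 0" --pt "0.2 0 0 -0.027 0" --pt "0.2 0 0 0 0" --pt "-1 0 0 0 0" --pt "-1 0 0 0 0" --pt "-1 0 0 0 0" --pt "-1 0 0 0 0" --pt "-1 0 0 0 0" --pt "-1 0 0 -0.01 0" --pt "-1 0 0 -0.02 0" --pt "-1 0 0 -0.02 0" --pt "-1 0 0 -0.03 0" --pt "-1 0 0 -0.03 0" --pt "-1 0 0 -0.02 0" --pt "-1 0 0 0 0" --newtons 18

```text
clock: 29.35
eef_pos: [570.8, -98.9, 218.3]
eef_rot: [3.138, 0.001, 1.571]
wrist_force: [-0.2, -0.5, -2.2]
finger_gap: 22.8
finger_force: 18.0
```

```bash
python3 - <<'E'
from h import *
s=manip.read_state(); x,y,z=s["eef_pos"]; print(s["eef_pos"],s["finger_gap"])
a=[]
for n in("scene","wrist"):
    c=eyes.camera(n); P=pts(c) if n=="scene" else wpts(c)
    im=c["img"]
    if n=="scene":
        d=(np.array([x,y,z-30])-np.array(c["eye"]))@rot(c); u,v=int(c["fx"]*d[0]/d[2]+c["cx"]),int(c["fy"]*d[1]/d[2]+c["cy"]); print(u,v)
        a.append(cv2.resize(im[max(0,v-70):v+70,max(0,u-70):u+70],(420,420)))
    else: a.append(cv2.resize(im[140:280,210:350],(420,420)))
    for lo in range(int(z)-70,int(z)+40,15):
        m=(abs(P[...,0]-x)<25)&(abs(P[...,1]-y)<30)&(P[...,2]>lo)&(P[...,2]<lo+15)
        if m.sum()>5: print(n,lo,m.sum(),P[m].mean(0).round(1))
save("hold1",np.hstack([cv2.resize(i,(400,400)) for i in a]))
E
```

```text
[570.77409476 -98.88295327 218.2798688 ] 22.772745489133072
202 202
scene 148 47 [ 577.3 -101.9  156.2]
scene 163 48 [ 576.9 -101.9  170.8]
scene 178 51 [ 576.8 -101.9  185.3]
scene 193 53 [ 576.9 -102.   200.5]
scene 208 33 [ 570.1 -105.8  216. ]
scene 223 104 [ 579.3 -104.7  231.1]
scene 238 155 [ 578.5 -104.8  246.3]
scene 253 118 [ 571.9 -105.   259.4]
wrist 148 96 [570.4 -92.6 155.7]
wrist 163 114 [570.5 -92.5 170.6]
wrist 178 142 [570.4 -92.5 185.7]
wrist 193 168 [570.3 -92.6 200.9]
wrist 208 298 [570.2 -92.7 217.1]
wrist 223 580 [570.6 -91.3 230.3]
wrist 238 1531 [570.4 -92.8 248. ]
wrist 253 1596 [570.  -94.6 258.2]
```

View pics/hold1.png

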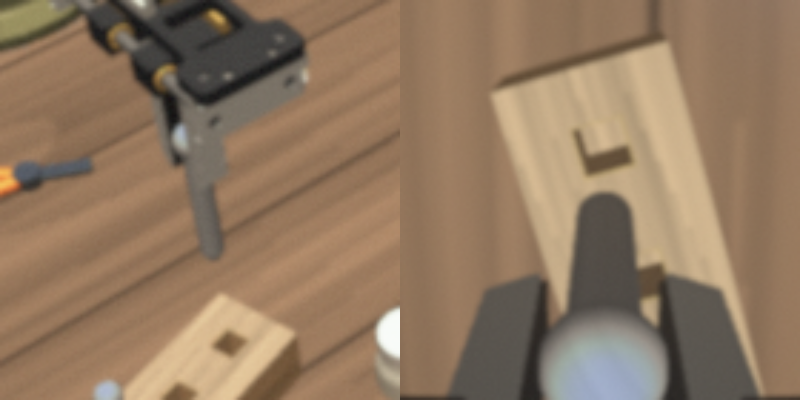

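The left picture shows the punch hanging straight down from the fingers with its foot near (212,255). The right one shows its shank parallel to the tool axis. Its axis, (570.4,-98.9), is at the TCP and constant over height. I'm carrying it to the tube at (610.6,229.0).

Request:
arm_command --pt "-1 0.015 0.0 0 0" --pt "-1 0.03 0.005 0 0" --pt "-1 0.04 0.005 0 0" --pt "-1 0.04 0.005 0 0" --pt "-1 0.04 0.005 0 0" --pt "-1 0.04 0.005 0 0" --pt "-1 0.04 0.005 0 0" --pt "-1 0.04 0.005 0 0" --pt "-1 0.028 0.005 0 0" --pt "-1 0.015 0 0 0" --pt "-1 0 0 0 0" --pt "-1 0 0 0 0" --pt "-1 0 0 0 0" --pt "-1 0 0 0 0"

```text
clock: 31.2
eef_pos: [610.3, 228.6, 216.6]
eef_rot: [3.141, -0.0, 1.57]
wrist_force: [-0.1, 0.9, -1.5]
finger_gap: 22.4
finger_force: 18.0
```

```bash
cat > hold.py <<'E'
from h import *
s=manip.read_state(); x,y,z=s["eef_pos"]; print(s["eef_pos"],s["eef_rot"],s["finger_gap"])
P=wpts(eyes.camera("wrist"))
m0=(abs(P[...,0]-x)<13)&(abs(P[...,1]-y)<22)
for lo in range(int(z)-80,int(z),16):
    m=m0&(P[...,2]>lo)&(P[...,2]<lo+16)
    if m.sum()>5: print(lo,m.sum(),"x %.1f y %.1f"%tuple(P[m].mean(0)[:2]),"x range",P[m][:,0].min().round(1),P[m][:,0].max().round(1),"zmin",P[m][:,2].min().round(1))
for b in blobs(P,59,80,(520,700,80,350),20): print("tube",b)
E
python3 hold.py
```

```text
[610.34066263 228.62397184 216.62250965] [ 3.14138629e+00 -2.88225720e-05  1.57008991e+00] 22.39031793205833
136 31 x 609.9 y 235.1 x range 603.4 617.6 zmin 146.4
152 107 x 610.5 y 234.9 x range 602.7 618.3 zmin 152.0
168 132 x 610.5 y 234.9 x range 602.7 618.2 zmin 168.0
184 161 x 610.5 y 234.8 x range 602.5 618.2 zmin 184.1
200 204 x 610.3 y 234.9 x range 602.5 618.1 zmin 200.0
tube (array([290., 143.]), np.int32(205), 'circ 620.0 283.1 r 12.7', 'mean', array([620.2, 282.5,  65.8]))
tube (array([281., 193.]), np.int32(226), 'circ 610.3 229.0 r 12.5', 'mean', array([610.3, 229.5,  65.4]))
tube (array([264., 241.]), np.int32(77), 'circ 594.9 176.8 r 10.5', 'mean', array([592.4, 177. ,  64.9]))
tube (array([265., 292.]), np.int32(73), 'circ 593.0 113.7 r 8.5', 'mean', array([592.1, 112.2,  64.5]))
```

Request:
arm_command --pt "-1 0.0005 0 0.02 0" --pt "-1 0 0 0.025 0" --pt "-1 0 0 0.01 0" --pt "-1 0 0 0.008 0" --pt "-1 0 0 0.008 0" --pt "-1 0 0 0.008 0" --pt "-1 0 0 0.01 0" --pt "-1 0 0 0.01 0" --pt "-1 0 0 0.01 0" --pt "-1 0 0 0.008 0" --pt "-1 0 0 0 0" --pt "-1 0 0 0 0"

```text
clock: 32.75
eef_pos: [610.4, 229.8, 99.8]
eef_rot: [3.141, -0.0, 1.571]
wrist_force: [-0.8, -0.2, -2.0]
finger_gap: 22.9
finger_force: 18.0
```

Request:
arm_command --pt "-1 0 0 0.003 0" --pt "-1 0 0 0.002 0" --pt "-1 0 0 0 0" --pt "-1 0 0 0 0" --pt "0.2 0 0 0 0" --pt "0.2 0 0 0 0" --pt "0.2 0 0 0 0" --pt "0.2 0 0 -0.03 0" --pt "0.2 0 0 -0.04 0" --pt "0.2 0 0 -0.04 0" --pt "0.2 0 0 0 0"

```text
clock: 34.12
eef_pos: [611.3, 230.1, 208.1]
eef_rot: [3.136, -0.002, 1.571]
wrist_force: [-0.0, -0.4, -0.0]
finger_gap: 56.6
finger_force: 0.0
```

```bash
python3 - <<'E'
from h import *
s=manip.read_state(); print(s["eef_pos"])
P=wpts(eyes.camera("wrist"))
for b in blobs(P,90,140,(520,700,180,280),20): print(b)
m=(abs(P[...,0]-610)<15)&(abs(P[...,1]-229)<20); print("top",np.percentile(P[m][:,2],99))
E
```

```text
[611.28603693 230.08435821 208.08841447]
(array([279., 210.]), np.int32(641), 'circ 610.0 230.3 r 11.9', 'mean', array([610.1, 231.9, 126.6]))
top 335.9325302670071
```

Request:
arm_command --pt "0.2 -0.048 -0.001 0 0" --pt "0.2 -0.048 -0.001 0 0" --pt "0.2 -0.048 -0.001 0 0" --pt "0.2 -0.048 -0.001 0 0" --pt "0.2 -0.048 -0.001 0 0" --pt "0.2 -0.048 -0.001 0 0" --pt "0.2 -0.048 -0.001 0 0" --pt "0.2 -0.048 -0.001 0 0" --pt "0.2 -0.048 -0.001 0 0" --pt "0.2 0 0 0 0" --pt "0.2 0 0 0 0"

```text
clock: 35.55
eef_pos: [601.0, -201.7, 203.4]
eef_rot: [-3.14, -0.001, 1.571]
wrist_force: [-0.2, 0.9, 0.2]
finger_gap: 56.5
finger_force: 0.0
```

```bash
cat > look.py <<'E'
from h import *
s=manip.read_state(); print(s["eef_pos"],s["eef_rot"])
P=wpts(eyes.camera("wrist"))
for lo,hi in((60,75),(80,92),(98,130)):
  for b in blobs(P,lo,hi,(520,680,-300,-60),20): print(lo,b)
Q=pts(eyes.camera("top"))
for b in blobs(Q,75,140,(520,700,80,350),8): print("stand",b)
m=(abs(Q[...,0]-605)<40)&(abs(Q[...,1]-205)<100); print("max z",np.sort(Q[m][:,2])[-5:].round(1))
E
python3 look.py
```

```text
[ 601.02395448 -201.68423253  203.36547419] [-3.14011407e+00 -8.38919671e-04  1.57083925e+00]
60 (array([281., 194.]), np.int32(45), 'circ 600.9 -200.6 r 7.1', 'mean', array([ 600.9, -197.9,   68. ]))
60 (array([295., 244.]), np.int32(77), 'circ 616.7 -254.7 r 7.5', 'mean', array([ 616. , -251.1,   67.4]))
80 (array([281., 198.]), np.int32(44), 'circ 601.0 -202.4 r 7.7', 'mean', array([ 601.3, -198.1,   85.8]))
80 (array([296., 251.]), np.int32(75), 'circ 616.4 -255.5 r 7.7', 'mean', array([ 615.9, -251.3,   86. ]))
98 (array([281., 211.]), np.int32(388), 'circ 601.3 -204.1 r 9.4', 'mean', array([ 601.2, -202.5,  116.8]))
98 (array([298., 265.]), np.int32(305), 'circ 616.6 -256.4 r 8.1', 'mean', array([ 616.4, -254.3,  112.1]))
stand (array([182., 189.]), np.int32(105), 'circ 609.9 230.1 r 11.8', 'mean', array([608.1, 229. , 120.3]))
max z [132.6 132.9 133.3 133.4 135.4]
```

Request:
arm_command --pt "0.2 -0.0024 0.0003 0.02 0" --pt "0.2 0 0 0.04 0" --pt "0.2 0 0 0.04 0" --pt "0.2 0 0 0.0145 0" --pt "0.2 0 0 0 0" --pt "0.2 0 0 0 0" --pt "-1 0 0 0 0" --pt "-1 0 0 0 0" --pt "-1 0 0 0 0" --pt "-1 0 0 0 0" --pt "-1 0 0 0 0" --pt "-1 0 0 -0.01 0" --pt "-1 0 0 -0.02 0" --pt "-1 0 0 -0.02 0" --pt "-1 0 0 -0.03 0" --pt "-1 0 0 -0.03 0" --pt "-1 0 0 -0.018 0" --pt "-1 0 0 0 0" --pt "-1 0 0 0 0"

```text
clock: 38.02
eef_pos: [601.2, -204.5, 216.5]
eef_rot: [-3.14, -0.001, 1.571]
wrist_force: [-0.4, -0.5, -1.6]
finger_gap: 17.6
finger_force: 18.0
```

```bash
python3 hold.py
```

```text
[ 601.19788012 -204.5447864   216.52136971] [-3.13974580e+00 -7.55300835e-04  1.57082205e+00] 17.576904284713773
136 53 x 601.1 y -197.8 x range 593.2 608.4 zmin 142.7
152 105 x 600.7 y -197.7 x range 592.9 608.7 zmin 152.1
168 135 x 600.8 y -197.7 x range 593.3 608.5 zmin 168.0
184 161 x 600.9 y -197.8 x range 593.1 608.8 zmin 184.0
200 204 x 600.9 y -197.9 x range 593.0 608.9 zmin 200.1
```

Request:
arm_command --pt "-1 0.015 0 0 0" --pt "-1 0.03 0 0 0" --pt "-1 0.042 0 0 0" --pt "-1 0.042 0 0 0" --pt "-1 0.042 0 0 0" --pt "-1 0.042 0 0 0" --pt "-1 0.042 0 0 0" --pt "-1 0.042 0 0 0" --pt "-1 0.042 0 0 0" --pt "-1 0.025 0 0 0" --pt "-1 0.015 0 0 0" --pt "-1 0 0 0 0" --pt "-1 0 0 0 0" --pt "-1 0 0 0 0"

```text
clock: 39.83
eef_pos: [601.7, 173.4, 218.0]
eef_rot: [3.142, 0.0, 1.57]
wrist_force: [0.4, 0.2, -1.8]
finger_gap: 17.4
finger_force: 18.0
```

```bash
python3 hold.py
```

```text
[601.65239176 173.444383   218.00796269] [3.14156794e+00 3.30375922e-05 1.56975727e+00] 17.39198018523253
138 59 x 601.5 y 180.0 x range 593.8 609.0 zmin 144.0
154 105 x 601.3 y 180.1 x range 593.6 609.2 zmin 154.4
170 131 x 601.6 y 180.1 x range 593.8 609.1 zmin 170.1
186 169 x 601.4 y 180.1 x range 593.6 609.3 zmin 186.1
202 200 x 601.4 y 180.0 x range 593.5 609.3 zmin 202.0
tube (array([299.,  88.]), np.int32(222), 'circ 620.4 282.9 r 12.4', 'mean', array([620.5, 283.3,  65.5]))
tube (array([280., 192.]), np.int32(224), 'circ 600.5 175.1 r 12.5', 'mean', array([600.8, 175.5,  65.3]))
tube (array([265., 233.]), np.int32(31), 'circ 584.9 129.1 r 4.3', 'mean', array([584.5, 129.9,  64.7]))
```

Request:
arm_command --pt "-1 0.0013 -0.0007 0.02 0" --pt "-1 0 0 0.025 0" --pt "-1 0 0 0.01 0" --pt "-1 0 0 0.008 0" --pt "-1 0 0 0.008 0" --pt "-1 0 0 0.008 0" --pt "-1 0 0 0.01 0" --pt "-1 0 0 0.01 0" --pt "-1 0 0 0.01 0" --pt "-1 0 0 0.008 0" --pt "-1 0 0 0.002 0" --pt "-1 0 0 0 0" --pt "-1 0 0 0 0"

```text
clock: 41.5
eef_pos: [601.0, 175.7, 99.3]
eef_rot: [3.141, -0.0, 1.571]
wrist_force: [0.4, 0.0, -1.5]
finger_gap: 17.4
finger_force: 18.0
```

Request:
arm_command --pt "-1 0 0 0.001 0" --pt "-1 0 0 0 0" --pt "0.2 0 0 0 0" --pt "0.2 0 0 0 0" --pt "0.2 0 0 0 0" --pt "0.2 0 0 -0.03 0" --pt "0.2 0 0 -0.04 0" --pt "0.2 0 0 -0.04 0" --pt "0.2 0 0 0 0" --pt "0.2 -0.02 0 0 0" --pt "0.2 -0.04 0.002 0 0" --pt "0.2 -0.046 0.002 0 0" --pt "0.2 -0.046 0.002 0 0" --pt "0.2 -0.046 0.002 0 0" --pt "0.2 -0.046 0.002 0 0" --pt "0.2 -0.046 0.002 0 0" --pt "0.2 -0.046 0.002 0 0" --pt "0.2 -0.046 0.001 0 0" --pt "0.2 -0.046 0.001 0 0" --pt "0.2 0 0 0 0"

```text
clock: 44.0
eef_pos: [615.2, -256.2, 205.8]
eef_rot: [-3.139, -0.001, 1.567]
wrist_force: [-1.5, 0.9, -0.7]
finger_gap: 56.3
finger_force: 0.0
```

```bash
python3 look.py
```

```text
[ 615.18375144 -256.16186291  205.78096724] [-3.13881626e+00 -8.59865929e-04  1.56679402e+00]
60 (array([283., 192.]), np.int32(41), 'circ 616.5 -254.6 r 7.5', 'mean', array([ 616.7, -250.8,   67.7]))
80 (array([283., 196.]), np.int32(40), 'circ 616.4 -253.8 r 7.2', 'mean', array([ 616.5, -250.8,   86. ]))
98 (array([283., 208.]), np.int32(308), 'circ 616.7 -257.2 r 8.1', 'mean', array([ 616.6, -255.2,  113.4]))
stand (array([182., 189.]), np.int32(104), 'circ 609.4 230.0 r 12.1', 'mean', array([608.1, 228.9, 120.5]))
stand (array([206., 194.]), np.int32(74), 'circ 599.7 176.7 r 9.1', 'mean', array([598.1, 175.5, 114.6]))
max z [132.2 132.2 133.1 134.  134. ]
```

Request:
arm_command --pt "0.2 -0.001 0.0014 0.02 0" --pt "0.2 0 0 0.04 0" --pt "0.2 0 0 0.04 0" --pt "0.2 0 0 0.016 0" --pt "0.2 0 0 0 0" --pt "0.2 0 0 0 0" --pt "-1 0 0 0 0" --pt "-1 0 0 0 0" --pt "-1 0 0 0 0" --pt "-1 0 0 0 0" --pt "-1 0 0 0 0" --pt "-1 0 0 -0.01 0" --pt "-1 0 0 -0.02 0" --pt "-1 0 0 -0.02 0" --pt "-1 0 0 -0.03 0" --pt "-1 0 0 -0.03 0" --pt "-1 0 0 -0.018 0" --pt "-1 0 0 0 0" --pt "-1 0 0 0 0"

```text
clock: 46.48
eef_pos: [618.0, -253.2, 218.7]
eef_rot: [-3.14, -0.001, 1.571]
wrist_force: [0.1, 0.4, -1.9]
finger_gap: 15.5
finger_force: 18.0
```

```bash
python3 hold.py
```

```text
[ 617.96342519 -253.21938071  218.70932344] [-3.14001603e+00 -7.80167794e-04  1.57085123e+00] 15.457122823242688
138 67 x 616.4 y -250.7 x range 609.0 624.5 zmin 143.1
154 113 x 617.1 y -250.6 x range 609.4 624.8 zmin 154.2
170 139 x 617.0 y -250.6 x range 609.3 625.1 zmin 170.1
186 172 x 617.3 y -250.7 x range 609.5 625.3 zmin 186.1
202 217 x 617.5 y -250.6 x range 609.8 625.5 zmin 202.0
```

Request:
arm_command --pt "-1 0.015 0 0 0" --pt "-1 0.03 -0.003 0 0" --pt "-1 0.042 -0.003 0 0" --pt "-1 0.042 -0.003 0 0" --pt "-1 0.042 -0.003 0 0" --pt "-1 0.042 -0.003 0 0" --pt "-1 0.042 -0.003 0 0" --pt "-1 0.042 -0.003 0 0" --pt "-1 0.042 -0.003 0 0" --pt "-1 0.025 -0.002 0 0" --pt "-1 0.014 0 0 0" --pt "-1 0 0 0 0" --pt "-1 0 0 0 0" --pt "-1 0 0 0 0"

```text
clock: 48.28
eef_pos: [592.4, 123.8, 219.9]
eef_rot: [-3.142, 0.0, 1.57]
wrist_force: [-0.1, 0.0, -1.1]
finger_gap: 15.4
finger_force: 18.0
```

```bash
python3 hold.py
```

```text
[592.35054738 123.79881157 219.92583454] [-3.14153703e+00  6.01186125e-05  1.56982428e+00] 15.366500792316955
139 66 x 590.9 y 126.2 x range 583.5 599.0 zmin 144.0
155 115 x 591.6 y 126.4 x range 583.9 599.3 zmin 155.3
171 133 x 591.4 y 126.3 x range 583.7 599.5 zmin 171.6
187 173 x 591.8 y 126.3 x range 584.0 599.7 zmin 187.0
203 212 x 591.9 y 126.3 x range 584.2 599.9 zmin 203.0
tube (array([307.,  43.]), np.int32(228), 'circ 619.8 282.7 r 12.7', 'mean', array([620. , 282.6,  65. ]))
tube (array([295.,  99.]), np.int32(114), 'circ 609.6 227.3 r 11.6', 'mean', array([607. , 222. ,  65.6]))
tube (array([286., 139.]), np.int32(113), 'circ 600.4 175.4 r 12.4', 'mean', array([597.4, 181. ,  66.2]))
tube (array([280., 196.]), np.int32(219), 'circ 591.2 120.9 r 12.5', 'mean', array([591.3, 121.1,  65.3]))
```

Request:
arm_command --pt "-1 0.001 0 0.02 0" --pt "-1 0 0 0.025 0" --pt "-1 0 0 0.01 0" --pt "-1 0 0 0.008 0" --pt "-1 0 0 0.008 0" --pt "-1 0 0 0.008 0" --pt "-1 0 0 0.01 0" --pt "-1 0 0 0.01 0" --pt "-1 0 0 0.01 0" --pt "-1 0 0 0.008 0" --pt "-1 0 0 0.003 0" --pt "-1 0 0 0 0" --pt "-1 0 0 0 0"

```text
clock: 49.95
eef_pos: [592.4, 125.7, 100.3]
eef_rot: [3.141, -0.0, 1.571]
wrist_force: [0.1, 0.7, -2.4]
finger_gap: 15.7
finger_force: 18.0
```

Request:
arm_command --pt "0.2 0 0 0 0" --pt "0.2 0 0 0 0" --pt "0.2 0 0 0 0" --pt "0.2 0 0 -0.03 0" --pt "0.2 0 0 -0.04 0" --pt "0.2 0 0 -0.04 0" --pt "0.2 0 0 0 0" --pt "0.2 -0.04 -0.02 0 0" --pt "0.2 -0.04 -0.02 0 0" --pt "0.2 0 0 0 0" --pt "0.2 0 0 0 0"

```text
clock: 51.32
eef_pos: [552.3, 45.9, 209.5]
eef_rot: [-3.141, -0.0, 1.571]
wrist_force: [-0.1, 0.7, 0.0]
finger_gap: 56.5
finger_force: 0.0
```

```bash
python3 - <<'E'
from h import *
s=manip.read_state(); print(s["eef_pos"],s["clock"])
c=eyes.camera("wrist"); P=wpts(c)
for lo,hi in((75,92),(100,140)):
  for b in blobs(P,lo,hi,(520,700,80,345),15): print("stand",lo,b)
m=lambda a,b:P[(abs(P[...,0]-a)<9)&(abs(P[...,1]-b)<9)][:,2]
for a,b in((610,229),(600.7,175),(591.2,121)): v=m(a,b); print("top z",np.sort(v)[-6:].round(1))
Q=pts(eyes.camera("top"))
for lo,hi in((22,34),(37,50),(95,115)):
  for b in blobs(Q,lo,hi,(400,490,250,350),8): print("post",lo,b)
i=eyes.camera("scene")["img"]; save("end",np.hstack([cv2.resize(i[100:260,220:400],(400,356)),cv2.resize(c["img"][0:210,180:416],(400,356))]))
E
```

```text
[552.31761964  45.89088418 209.5175126 ] 51.325
stand 75 (array([339.,  18.]), np.int32(102), 'circ 610.1 227.5 r 8.0', 'mean', array([607.8, 223.8,  83.8]))
stand 75 (array([328.,  70.]), np.int32(60), 'circ 598.9 173.4 r 7.5', 'mean', array([596.5, 171. ,  84.3]))
stand 75 (array([315., 122.]), np.int32(26), 'circ 587.6 121.4 r 7.2', 'mean', array([584.3, 121.1,  83.3]))
stand 100 (array([349.,   6.]), np.int32(355), 'circ 610.7 226.4 r 11.4', 'mean', array([609.5, 222.2, 122.7]))
stand 100 (array([338.,  59.]), np.int32(429), 'circ 600.8 175.5 r 9.5', 'mean', array([599.5, 173.9, 122.7]))
stand 100 (array([326., 121.]), np.int32(312), 'circ 591.0 121.6 r 8.2', 'mean', array([589.6, 121.4, 120.8]))
top z [131.7 131.7 131.8 131.8 131.8 131.8]
top z [128.6 128.8 129.2 129.4 129.5 129.8]
top z [125.7 126.  126.  126.1 126.4 126.8]
post 22 (array([159., 266.]), np.int32(117), 'circ 444.8 304.0 r 25.8', 'mean', array([443.6, 294.1,  26.6]))
post 37 (array([157., 268.]), np.int32(42), 'circ 443.1 305.5 r 19.6', 'mean', array([436.6, 295.6,  41.1]))
post 95 (array([147., 264.]), np.int32(215), 'circ 445.2 304.6 r 18.4', 'mean', array([444.8, 303.9, 102.8]))
```

View pics/end.png

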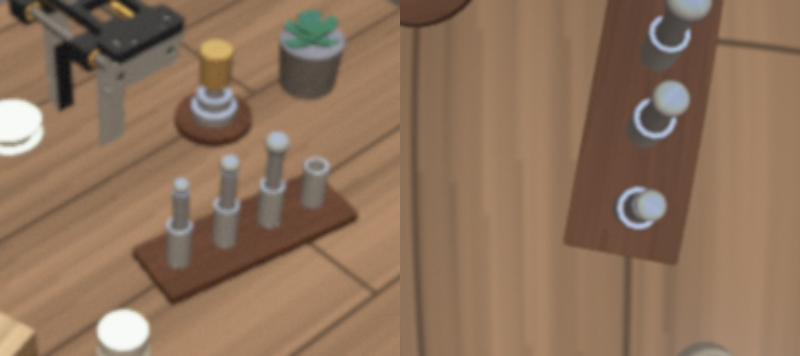

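The left picture shows three punches seated in the tubes at (180,240), (227,215) and (271,190), with the cap on the two rings at (215,75). The right one agrees. Tops measure 131.8, 129.5 and 126.4 mm against 131, 127 and 124, so all are within tolerance. Nothing is held, so I'm handing it in.

```bash
python3 -c "
from cell import ticket
print(ticket.sign_off())"
```

```text
the job is handed in; nothing more can be done
None
```

The job is handed in, with no verdict returned: the last camera check showed all three punches upright in tubes, the medium and small rings stacked on the post (no large ring was present), and the cap seated on the shaft, with nothing held.

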